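Tip out a tilt-out stock bin

ROBOT

A 6-joint arm with a two-finger parallel gripper is mounted at the origin on the work surface. World frame = base frame: x ahead of the robot, y to its left, z up, the work surface at z = 0. Lengths are in m, angles in rad, forces in N, time in s.
With the tool pointing down it reaches from about 0.375 to 0.9 m from the base axis. Payload 3.1 kg.
Tool frame: the origin (TCP) lies on the centre line of the jaws, within the pads' length; the fingertips stand 19 mm ahead of it and the grasp point (between the pads) is the TCP (tips_ahead is the distance from the TCP to the fingertips, in m); x points along the fingers, z is the direction in which the jaws open and shut, and the axes are right-handed (so a half turn about x gives the same grasp; the last joint's range is limited). The gripper opens to 85 mm and grips with 20 to 120 N. Pads are 22 mm wide; open, the fingers measure 114 mm over their backs; the gripper's body (76 mm by 85 mm) begins 54 mm behind the grasp point. The pads swing forward as they close: fully open they stand 13 mm farther back than shut.
Start: joints at [-1.3, 0.527, 1.433, -0, 1.181, -0.178], TCP at [0.272, -0.563, 0.25] pointing down, gripper open.
Joint ranges: [-3.08, 3.08], [-0.75, 2.2], [0.22, 2.44], [-1.43, 4.57], [0, 2.65], [-2.85, 2.85]. Speed limits (rad/s): [2.79, 2.79, 3.14, 3.14, 3.14, 3.14].

INTERFACE

Orientations are given as a unit quaternion [x, y, z, w].
In Python, from workcell import read_state, camera, get_calibration, finish_job, tips_ahead gives the robot as it stands.
- The arm moves only by the tool jog_arm, never from a script. Its argument "moves" is a list of rows, each an object with "jaw": the opening in per cent of the stroke, from 0 (shut) to 100 (fully open); "slide": the shift along the tool's x, y, z in m, a list of three; "turn": the turn, a rotation vector about the tool's x, y, z in degrees, a list of three. In form: [{"jaw": jaw, "slide": [tx, ty, tz], "turn": [ax, ay, az]}, ...]. A call has 1 to 8 rows; each row shifts and turns the commanded pose from where the row before left it, along the tool's axes as they then stand; what a row does not reach is not made up. A row lasts 1/12 s, in which the tool goes at most 41.7 mm and 7.16 degrees, less where a joint would pass 70% of its speed; a pose out of reach is approached as far as the arm can. A call is refused whole if a number of a shift passes 0.0417 or a number of a turn 7.16, either way. A call with a gripper value outside its range is refused whole. The fingers move at their own pace and stop on an object; the grip force is fixed at half the most. Time passes only in rows, so rows that do not move let the fingers close. It gives the time, the measured TCP pose, the force and the opening at its end, in the units of the state.
- read_state(): the state, without advancing time (a new reading comes with each control period).
- camera(name): name is "scene" or "top" or "wrist"; returns (picture, depth): 400x640x3 uint8, red, green, blue; 400x640 float32, m along the optical axis (not along the pixel's ray), 0 where there is no reading.
- get_calibration(name): a dict with "fovy" (degrees; the focal length in pixels is half the picture's height over the tangent of half this angle, whatever the lens; pixels are square), "cx", "cy" (the principal point, pixels), "R" (3x3) and "t" (3): a world point X has camera coordinates R X + t; the wrist camera has in their place "hand_eye" (4x4, takes a point from camera to tool coordinates, whose origin is the TCP and whose axes are the tool frame's). Camera axes: x right, y down, z forward; pixel columns grow to the right and rows downward; lengths in m; the calibration is good to about 2 mm. A picture is of the moment at which its call begins: read the wrist's pose just before it. get_calibration takes no time and is no camera call.
- finish_job(): hands the job in, once; it reports no verdict.
The state is a dict: "time": time; "joints": joint angles; "dq": joint speeds; "joint_torque": joint torques, N m; "eef_pos": TCP position; "tcp_rot": TCP orientation; "contact_force": force on the tool from outside, world axes, zero at the start; "moment": the same for the moment, N m; "gripper_width": finger opening in m.
Only numpy, scipy, OpenCV 4.12 (cv2) and the standard library are available. Lean on these libraries where they do the work, as an engineer would, in place of code of your own. Each camera call takes 0.05 s, during which the arm holds its last target. There are 200 camera calls.

TASK

Pull the tilt-out bin holder forward onto its stop (it has a round grip on its side) and let go of it there. Then tip its bin up over the front lip, by the bar on the back of the bin or however suits, so that all four small cartons slide out into the metal tray in front. Leave the holder forward on its stop, and leave the tray and the other things on the bench where they stand.

Things in the scene. Friction and masses are not known exactly. Their poses are not given: they have to be found in the camera images.
- station: fixed dark steel frame of the tilt-out bin. Origin on the bench under the holder's pivot; x points to its back (away from the robot at yaw 0), y to its left seen from the robot, z up. Base plate 250 x 200 mm, x -30 to 220 mm, 12 mm thick. A hood plate 80 x 200 mm lies over the back at x 135 to 215, its underside 235 and its top 243 mm above the bench; two posts at x 205 carry it
- holder (a joint): tilt of the steel holder about a level axis along the station's y through pivot, rad: 0 = back home (as at the start), growing as its top comes forward (to the station's -x); stop at 0.5. Let go below about 0.3 rad it may fall back home; nearer the stop friction (0.2 N m) keeps it where it is left; about 3 to 6 N at the side grip moves it
- pivot (a point): point on the holder's pivot axis in the middle of the holder, 30 mm above the bench; it does not move. The holder is two upright steel arms (34 mm deep, 6 mm thick, at y = +-65 mm) joined by a plate under the bin
- side_grip (a point): middle of the holder's round side grip: a bar of 12 mm diameter along the station's y that sticks out to the left (+y) of the left arm, from y = 68 to 144 mm, then a black end disc of 22 mm diameter, 8 mm thick. At home it lies 18 mm before the pivot axis and 125 mm above it. Free on all sides; moves with the holder
- bin (a joint): tilt of the yellow bin relative to the holder, about a level axis along the station's y through lip, rad: 0 = resting in the holder, growing as its back rises and comes over forward; stop at 1.35. Moves lightly (about 2 N at the back bar); let go below about 1.1 it falls gently back, above about 1.2 it stays up. With the holder on its stop the cartons slide out between about 0.8 and 1.35
- lip (a point): middle of the bin's front lip, on the axis about which the bin tips; moves with the holder (at home 20 mm before the pivot axis and 105 mm above it). The bin is 100 mm wide, walls 4 mm, open on top; from the lip its front wall slopes down and back to the flat floor, 45 mm below the lip and 40 to 132 mm behind it; back wall 80 mm high
- back_bar (a point): middle of the steel bar on the back of the bin: 12 mm diameter, 80 mm long along the station's y, 35 mm behind the back wall on two thin stays of 8 mm diameter at y = +-34 mm. At bin rest and holder home it lies 165 mm behind and 25 mm above the lip, under the hood's edge; with the holder on its stop it stands clear of the hood. Moves with the bin
- tray: loose open aluminium tray, 200 x 220 x 40 mm (x, y, z), walls and floor 4 mm, 0.9 kg, flat on the bench before the station and roughly square to it; origin at the centre of its underside
- carton0: small white carton, 36 x 24 x 20 mm (x, y, z), 28 to 56 g, one of four lying loose in the bin; origin at the centre of its underside, z up at the start
- carton1: small white carton, 36 x 24 x 20 mm (x, y, z), 28 to 56 g, one of four lying loose in the bin; origin at the centre of its underside, z up at the start
- carton2: small white carton, 36 x 24 x 20 mm (x, y, z), 28 to 56 g, one of four lying loose in the bin; origin at the centre of its underside, z up at the start
- carton3: small white carton, 36 x 24 x 20 mm (x, y, z), 28 to 56 g, one of four lying loose in the bin; origin at the centre of its underside, z up at the start
- stock_bin_a: bystander, to be left where it is; origin at the centre of its underside. Yellow low-fronted stock bin on the bench, 150 x 110 x 80 mm, without bar or frame
- stock_bin_b: bystander, to be left where it is; origin at the centre of its underside. Blue low-fronted stock bin on the bench, 150 x 110 x 80 mm
- glue_jar: bystander, to be left where it is; origin at the centre of its underside. Jar, 60 mm diameter, 80 mm high

How it is judged:
On the way, in this order (a step that is already met when the one before it is completed fails the run):
1. the holder is pulled forward onto its stop and let go there, the bin still resting in it (value of joint holder above 0.44 rad and value of joint bin below 0.15 rad and contact force between station and the fingers below 0.1 N), for 0.2 s.
2. the bin is tipped up over its front lip, the holder still forward (value of joint bin above 0.7 rad and value of joint holder above 0.4 rad), for 0.1 s.
At the end, for the whole second after the job is handed in: all four cartons lie at rest (under 30 mm/s) inside the tray, their origins within its walls and less than 75 mm above its underside; the holder is still forward (over 0.4 rad); the tray is level and within 50 mm of where it stood. The bin may stay tipped or fall back (x of carton0 in the frame of tray between -0.097 and 0.097 m and y of carton0 in the frame of tray between -0.107 and 0.107 m and z of each of carton0, carton1, carton2, carton3 in the frame of tray below 0.075 m and linear speed of each of carton0, carton1, carton2, carton3 below 0.03 m/s and x of carton1 in the frame of tray between -0.097 and 0.097 m and y of carton1 in the frame of tray between -0.107 and 0.107 m and x of carton2 in the frame of tray between -0.097 and 0.097 m and y of carton2 in the frame of tray between -0.107 and 0.107 m and x of carton3 in the frame of tray between -0.097 and 0.097 m and y of carton3 in the frame of tray between -0.107 and 0.107 m and value of joint holder above 0.4 rad and distance of tray from where it was at the start of the episode below 0.05 m and angle between tray's own z axis and vertical below 0.1 rad); the robot touches nothing.
It fails at once if the stock bin a is moved by more than 40 mm (distance of stock_bin_a from where it was at the start of the episode above 0.04 m).
It fails at once if the stock bin b is moved by more than 40 mm (distance of stock_bin_b from where it was at the start of the episode above 0.04 m).
It fails at once if the glue jar is moved by more than 40 mm (distance of glue_jar from where it was at the start of the episode above 0.04 m).
It also fails if it takes over 51 s, if anything falls off the work surface, if the arm or the gripper's body presses on something with over 40 N, if the wrist force passes 120 N, or if a joint passes its speed limit or range.

## Working session

There is one attempt and no reset: what is moved stays moved. The work goes in short steps, Python scripts to look and compute and a tool call to move; the robot and the scene stay as the last step left them, time stands still between calls to the robot, and variables do not carry over. Pictures are saved under pics/ and viewed, about 8 in all and at most 12, crops included, and the job is handed in when it is done.

Besides the shell and the picture viewer there is one more tool, called after "Request:" as name(argument=value, ...) on one line, values as JSON. jog_arm: Moves the arm, as the interface text tells. Its arguments: {"type":"object","properties":{"moves":{"type":"array","items":{"type":"object","properties":{"jaw":{"type":"number"},"slide":{"type":"array","items":{"type":"number"}},"turn":{"type":"array","items":{"type":"number"}}}}}},"required":["moves"]}

```bash
ls; mkdir -p pics
cat > h.py <<'E'
import numpy as np, cv2
from workcell import *
def shot(n,f):
    p,d=camera(n); np.savez(f'pics/{f}.npz',p=p,d=d); cv2.imwrite(f'pics/{f}.png',p[:,:,::-1]); return p,d
def world(n,d,u,v,r=0,c=None):
    c=c or get_calibration(n); f=200/np.tan(np.radians(c['fovy'])/2)
    z=d[v,u]; X=np.array([(u-c['cx'])*z/f,(v-c['cy'])*z/f,z])
    return np.array(c['R']).T@(X-np.array(c['t']))
def cloud(n,d):
    c=get_calibration(n); f=200/np.tan(np.radians(c['fovy'])/2)
    v,u=np.mgrid[0:400,0:640]; X=np.stack([(u-c['cx'])*d/f,(v-c['cy'])*d/f,d],-1)
    return (X-np.array(c['t']))@np.array(c['R'])
E
python3 - <<'E'
from h import *
print(read_state())
a,_=shot('scene','s0'); b,_=shot('top','t0')
for n in('scene','top'): c=get_calibration(n); print(n,c)
E
```

```text
pics
{'time': 0.0, 'joints': array([-1.29952405e+00,  5.28462546e-01,  1.43392123e+00, -1.54293317e-05,
        1.18142206e+00, -1.78517936e-01]), 'dq': array([-0.00196145,  0.00187687, -0.00056343, -0.00088769,  0.00031115,
       -0.00195607]), 'joint_torque': array([-8.20889682e-05, -4.42349517e+01, -1.78025454e+01, -3.01708842e-04,
        8.51510209e-03,  1.46290425e-06]), 'eef_pos': array([ 0.27155977, -0.56215276,  0.2493298 ]), 'tcp_rot': array([ 0.37642803,  0.59949329, -0.37538139,  0.5983298 ]), 'contact_force': array([ 1.27128255,  0.43109792, -0.28996581]), 'moment': array([-0.02256819,  0.05934024, -0.00867151]), 'gripper_width': 0.08543580347236726}
scene {'fovy': 55.74227407669529, 'cx': 318.01900706383304, 'cy': 197.7463552148104, 'R': array([[ 0.68319008,  0.72998372, -0.01936707],
       [ 0.40042945, -0.39667591, -0.82601724],
       [-0.61066159,  0.55657164, -0.56331202]]), 't': array([-0.44177955, -0.13420592,  1.59497506])}
top {'fovy': 56.20247123531117, 'cx': 316.1416424942448, 'cy': 198.7645620241044, 'R': array([[-0.02677863, -0.99963413,  0.00380964],
       [-0.99417766,  0.02623416, -0.10451104],
       [ 0.10437286, -0.00658612, -0.99451643]]), 't': array([0.03731165, 0.62921063, 1.12087118])}
```

View pics/s0.png

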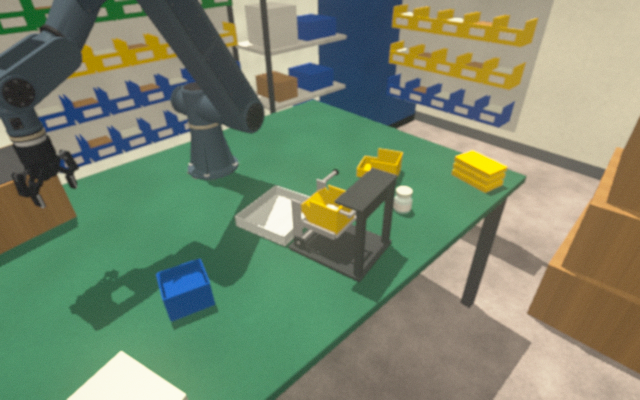

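View pics/t0.png

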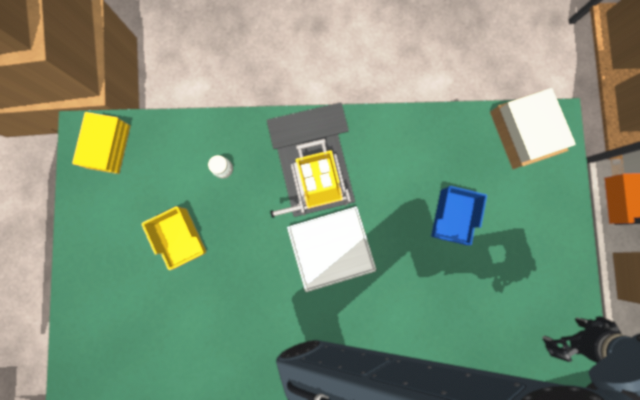

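The top view shows the hood at about (308,125), the bin with four cartons at (318,178), the side grip from (272,213) to (300,209), and the tray at (331,248). The station is yawed slightly.

Run:
```python
from h import *
q=np.load('pics/t0.npz');p,d=q['p'],q['d']; W=cloud('top',d)
def rect(m,name):
    pts=W[m][:,:2].astype(np.float32); r=cv2.minAreaRect(pts*1000); print(name,m.sum(),np.round(r[0],1),np.round(r[1],1),round(r[2],2),'medz',np.median(W[m][:,2]).round(4))
v,u=np.mgrid[0:400,0:640]
box=(u>260)&(u<360)&(v>95)&(v<150)
m=box&(abs(W[...,2]-.243)<.006); 
n,l,s,c=cv2.connectedComponentsWithStats(m.astype(np.uint8)); m=l==1+np.argmax(s[1:,4]); rect(m,'hood')
t=(u>280)&(u<385)&(v>200)&(v<300)&(W[...,2]>.025)&(W[...,2]<.05)
rect(t,'trayrim')
for (a,b) in [(272,213),(275,213),(280,212),(285,211),(290,211),(296,210)]:
    k=d[b-2:b+3,a]; j=b-2+np.argmin(np.where(k>0,k,9)); print(a,j,W[j,a].round(4))
for nm,(a,b) in dict(bluebin=(460,215),ybin=(173,238),jar=(220,166),floor=(318,180),lip=(323,206),bar=(311,143)).items(): print(nm,W[b,a].round(3))
s=cv2.resize(p[95:300,230:400],None,fx=4,fy=4,interpolation=cv2.INTER_CUBIC)[:600]; 
s=cv2.resize(p[100:240,240:400],None,fx=4.2,fy=4.2,interpolation=cv2.INTER_CUBIC); cv2.imwrite('pics/t0c.png',s[:,:,::-1])
```

```text
hood 2368 [800.2  39.1] [ 81.6 199.8] 12.4 medz 0.2437
trayrim 507 [511.3 -12.9] [268.6 219.7] 14.84 medz 0.0398
272 213 [0.5801 0.1417 0.1697]
275 212 [0.5829 0.134  0.1652]
280 212 [0.5827 0.1206 0.1635]
285 210 [0.5877 0.1069 0.1648]
290 210 [0.5875 0.0935 0.1619]
296 208 [0.5927 0.0771 0.1602]
bluebin [ 0.57  -0.431  0.005]
ybin [0.522 0.469 0.005]
jar [0.731 0.304 0.08 ]
floor [0.68  0.014 0.089]
lip [ 0.609 -0.     0.015]
bar [0.771 0.032 0.167]
```

View pics/t0c.png

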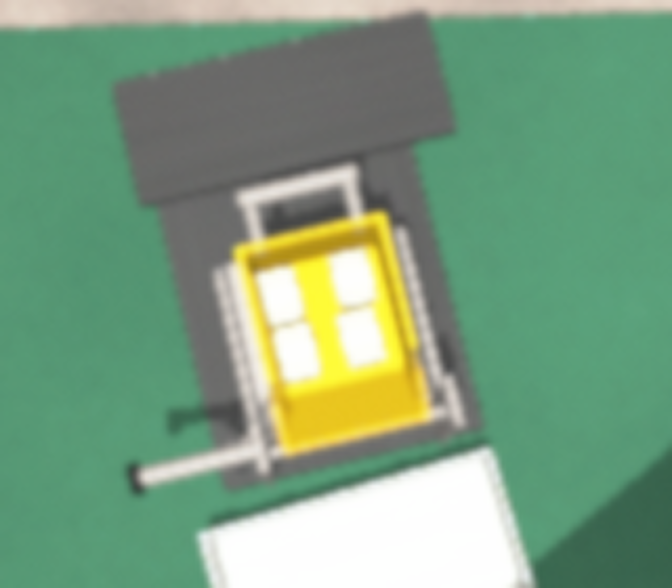

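```bash
cat >> h.py <<'E'
from scipy.spatial.transform import Rotation as Ro
YAW=np.radians(12.4); O=np.array([.6293,.0015,0])
S=Ro.from_euler('z',YAW).as_matrix()
def st(p): return S.T@(np.asarray(p)-O)      # world->station
def ws(p): return S@np.asarray(p)+O          # station->world
def go(target,Rt=None):
    s=read_state(); R=Ro.from_quat(s['tcp_rot']).as_matrix(); 
    print('t',round(s['time'],2),'tcp st',st(s['eef_pos']).round(4),'F',s['contact_force'].round(1),'joints',s['joints'].round(2))
    print('axes in station (cols)\n',(S.T@R).round(3))
    if Rt is not None: print('turn deg',np.degrees(Ro.from_matrix(R.T@Rt).as_rotvec()).round(2))
    print('slide tool', (R.T@(ws(target)-s['eef_pos'])).round(4))
    if Rt is not None: print('slide after turn',(Rt.T@(ws(target)-s['eef_pos'])).round(4))
def down(zst): # tool x down, tool z along station vector
    x=np.array([0,0,-1.]); z=np.array(zst,float); return S@np.stack([x,np.cross(z,x),z],1)
E
python3 - <<'E'
from h import *
for z in([1,0,0],[-1,0,0],[0,1,0],[0,-1,0]): print(z); go([.03,.115,.25],down(z))
E
```

```text
[1, 0, 0]
t 0.1 tcp st [-0.4704 -0.4738  0.2494] F [ 0.4  0.6 -0. ] joints [-1.3   0.53  1.43 -0.    1.18 -0.18]
axes in station (cols)
 [[-0.     0.973  0.231]
 [ 0.002  0.231 -0.973]
 [-1.     0.    -0.002]]
turn deg [-76.63  -0.08  -0.09]
slide tool [ 5.000e-04  6.230e-01 -4.571e-01]
slide after turn [-0.0006  0.5888  0.5004]
[-1, 0, 0]
t 0.1 tcp st [-0.4704 -0.4738  0.2494] F [ 0.4  0.6 -0. ] joints [-1.3   0.53  1.43 -0.    1.18 -0.18]
axes in station (cols)
 [[-0.     0.973  0.231]
 [ 0.002  0.231 -0.973]
 [-1.     0.    -0.002]]
turn deg [ 1.0337e+02 -1.0000e-01  9.0000e-02]
slide tool [ 5.000e-04  6.230e-01 -4.571e-01]
slide after turn [-0.0006 -0.5888 -0.5004]
[0, 1, 0]
t 0.1 tcp st [-0.4704 -0.4738  0.2494] F [ 0.4  0.6 -0. ] joints [-1.3   0.53  1.43 -0.    1.18 -0.18]
axes in station (cols)
 [[-0.     0.973  0.231]
 [ 0.002  0.231 -0.973]
 [-1.     0.    -0.002]]
turn deg [-1.6663e+02  1.0000e-02 -1.7000e-01]
slide tool [ 5.000e-04  6.230e-01 -4.571e-01]
slide after turn [-0.0006 -0.5004  0.5888]
[0, -1, 0]
t 0.1 tcp st [-0.4704 -0.4738  0.2494] F [ 0.4  0.6 -0. ] joints [-1.3   0.53  1.43 -0.    1.18 -0.18]
axes in station (cols)
 [[-0.     0.973  0.231]
 [ 0.002  0.231 -0.973]
 [-1.     0.    -0.002]]
turn deg [ 1.337e+01 -1.100e-01 -1.000e-02]
slide tool [ 5.000e-04  6.230e-01 -4.571e-01]
slide after turn [-0.0006  0.5004 -0.5888]
```

Request:
jog_arm(moves=[{"jaw": 0,"slide": [0,0,0],"turn": [6.7,0,0]},{"jaw": 0,"slide": [0,0,0],"turn": [6.7,0,0]},{"jaw": 0,"slide": [0,0.0227,-0.0268]},{"jaw": 0,"slide": [0,0.0227,-0.0268]},{"jaw": 0,"slide": [0,0.0227,-0.0268]},{"jaw": 0,"slide": [0,0.0227,-0.0268]},{"jaw": 0,"slide": [0,0.0227,-0.0268]},{"jaw": 0,"slide": [0,0.0227,-0.0268]}])

```text
invalid input
```

Request:
jog_arm(moves=[{"jaw": 0,"slide": [0,0.0227,-0.0268]},{"jaw": 0,"slide": [0,0.0227,-0.0268]},{"jaw": 0,"slide": [0,0.0227,-0.0268]},{"jaw": 0,"slide": [0,0.0227,-0.0268]},{"jaw": 0,"slide": [0,0.0227,-0.0268]},{"jaw": 0,"slide": [0,0.0227,-0.0268]},{"jaw": 0,"slide": [0,0.0227,-0.0268]},{"jaw": 0,"slide": [0,0.0227,-0.0268]}])

```text
invalid input
```

Request:
jog_arm(moves=[{"jaw": 0,"slide": [0,0.0227,-0.0268]},{"jaw": 0,"slide": [0,0.0227,-0.0268]},{"jaw": 0,"slide": [0,0.0227,-0.0268]},{"jaw": 0,"slide": [0,0.0227,-0.0268]},{"jaw": 0,"slide": [0,0.0227,-0.0268]},{"jaw": 0,"slide": [0,0.0227,-0.0268]},{"jaw": 0,"slide": [0,0,0]}])

```text
invalid input
```

Run:
```python
from h import *
go([.03,.115,.15],down([0,-1,0]))
try: print('tips',tips_ahead if not callable(tips_ahead) else tips_ahead())
except Exception as e: print(e)
```

```text
t 0.1 tcp st [-0.4704 -0.4738  0.2494] F [ 0.4  0.6 -0. ] joints [-1.3   0.53  1.43 -0.    1.18 -0.18]
axes in station (cols)
 [[-0.     0.973  0.231]
 [ 0.002  0.231 -0.973]
 [-1.     0.    -0.002]]
turn deg [ 1.337e+01 -1.100e-01 -1.000e-02]
slide tool [ 0.1005  0.623  -0.4569]
slide after turn [ 0.0994  0.5004 -0.5888]
tips 0.019
```

Every row needs all three fields.

Request:
jog_arm(moves=[{"jaw": 0,"slide": [0,0,0],"turn": [6.7,0,0]},{"jaw": 0,"slide": [0,0,0],"turn": [6.7,0,0]},{"jaw": 0,"slide": [0,0.0227,-0.0268],"turn": [0,0,0]},{"jaw": 0,"slide": [0,0.0227,-0.0268],"turn": [0,0,0]},{"jaw": 0,"slide": [0,0.0227,-0.0268],"turn": [0,0,0]},{"jaw": 0,"slide": [0,0.0227,-0.0268],"turn": [0,0,0]},{"jaw": 0,"slide": [0,0.0227,-0.0268],"turn": [0,0,0]},{"jaw": 0,"slide": [0,0.0227,-0.0268],"turn": [0,0,0]}])

```text
time: 0.77
eef_pos: [0.3706, -0.3747, 0.2499]
tcp_rot: [0.444, 0.551, -0.443, 0.551]
contact_force: [-0.1, -0.1, -0.5]
gripper_width: -0.0001
```

Request:
jog_arm(moves=[{"jaw": 0,"slide": [0,0.0227,-0.0268],"turn": [0,0,0]},{"jaw": 0,"slide": [0,0.0227,-0.0268],"turn": [0,0,0]},{"jaw": 0,"slide": [0,0.0227,-0.0268],"turn": [0,0,0]},{"jaw": 0,"slide": [0,0.0227,-0.0268],"turn": [0,0,0]},{"jaw": 0,"slide": [0,0.0227,-0.0268],"turn": [0,0,0]},{"jaw": 0,"slide": [0,0.0227,-0.0268],"turn": [0,0,0]},{"jaw": 0,"slide": [0,0.0227,-0.0268],"turn": [0,0,0]},{"jaw": 0,"slide": [0,0.0227,-0.0268],"turn": [0,0,0]}])

```text
time: 1.43
eef_pos: [0.5021, -0.1264, 0.2501]
tcp_rot: [0.443, 0.551, -0.443, 0.551]
contact_force: [1.2, -1.1, 0.2]
gripper_width: -0.0
```

Request:
jog_arm(moves=[{"jaw": 0,"slide": [0,0.0227,-0.0268],"turn": [0,0,0]},{"jaw": 0,"slide": [0,0.0227,-0.0268],"turn": [0,0,0]},{"jaw": 0,"slide": [0,0.0227,-0.0268],"turn": [0,0,0]},{"jaw": 0,"slide": [0,0.0227,-0.0268],"turn": [0,0,0]},{"jaw": 0,"slide": [0,0.0227,-0.0268],"turn": [0,0,0]},{"jaw": 0,"slide": [0,0.0227,-0.0268],"turn": [0,0,0]},{"jaw": 0,"slide": [0,0.0227,-0.0268],"turn": [0,0,0]},{"jaw": 0,"slide": [0,0.0227,-0.0268],"turn": [0,0,0]}])

```text
time: 2.1
eef_pos: [0.6334, 0.1219, 0.2498]
tcp_rot: [0.443, 0.551, -0.443, 0.551]
contact_force: [0.6, 0.4, -0.5]
gripper_width: 0.0003
```

Run:
```python
from h import *
go([.03,.115,.15],down([0,-1,0]))
```

```text
t 2.1 tcp st [0.0298 0.1167 0.2498] F [ 0.6  0.4 -0.5] joints [ 0.02  0.56  1.38 -0.    1.21  1.37]
axes in station (cols)
 [[-0.001  1.    -0.   ]
 [ 0.    -0.    -1.   ]
 [-1.    -0.001 -0.   ]]
turn deg [-0.01 -0.01  0.07]
slide tool [0.0998 0.0003 0.0017]
slide after turn [0.0998 0.0002 0.0017]
```

Request:
jog_arm(moves=[{"jaw": 0,"slide": [0.025,0,0],"turn": [0,0,0]},{"jaw": 0,"slide": [0.025,0,0],"turn": [0,0,0]},{"jaw": 0,"slide": [0.025,0,0],"turn": [0,0,0]},{"jaw": 0,"slide": [0.025,0,0],"turn": [0,0,0]},{"jaw": 0,"slide": [0,-0.012,0],"turn": [0,0,0]},{"jaw": 0,"slide": [0,-0.01,0],"turn": [0,0,0]},{"jaw": 0,"slide": [0,-0.008,0],"turn": [0,0,0]},{"jaw": 0,"slide": [0,-0.005,0],"turn": [0,0,0]}])

```text
time: 2.77
eef_pos: [0.5999, 0.1128, 0.15]
tcp_rot: [0.444, 0.55, -0.442, 0.552]
contact_force: [5.2, 1.5, -4.2]
gripper_width: -0.0
```

Request:
jog_arm(moves=[{"jaw": 0,"slide": [0.001,-0.005,0],"turn": [0,0,0]},{"jaw": 0,"slide": [0.001,-0.005,0],"turn": [0,0,0]},{"jaw": 0,"slide": [0.002,-0.005,0],"turn": [0,0,0]},{"jaw": 0,"slide": [0.002,-0.005,0],"turn": [0,0,0]},{"jaw": 0,"slide": [0.002,-0.005,0],"turn": [0,0,0]},{"jaw": 0,"slide": [0.002,-0.005,0],"turn": [0,0,0]},{"jaw": 0,"slide": [0.002,-0.005,0],"turn": [0,0,0]},{"jaw": 0,"slide": [0.002,-0.005,0],"turn": [0,0,0]}])

```text
time: 3.43
eef_pos: [0.5598, 0.1037, 0.1362]
tcp_rot: [0.443, 0.551, -0.443, 0.551]
contact_force: [4.6, 0.7, -1.3]
gripper_width: -0.0
```

Run:
```python
from h import *
go([-.057,.115,.13],down([0,-1,0])); shot('scene','s1')
p=cv2.imread('pics/s1.png')[140:290,220:420]; cv2.imwrite('pics/s1c.png',cv2.resize(p,None,fx=4,fy=4,interpolation=cv2.INTER_CUBIC))
```

```text
t 3.43 tcp st [-0.046   0.1148  0.1362] F [ 4.6  0.7 -1.3] joints [-0.01  0.61  1.67 -0.    0.86  1.34]
axes in station (cols)
 [[ 0.001  1.    -0.   ]
 [-0.    -0.    -1.   ]
 [-1.     0.001  0.   ]]
turn deg [-0.03  0.03 -0.04]
slide tool [ 0.0062 -0.011  -0.0002]
slide after turn [ 0.0062 -0.011  -0.0002]
```

View pics/s1c.png

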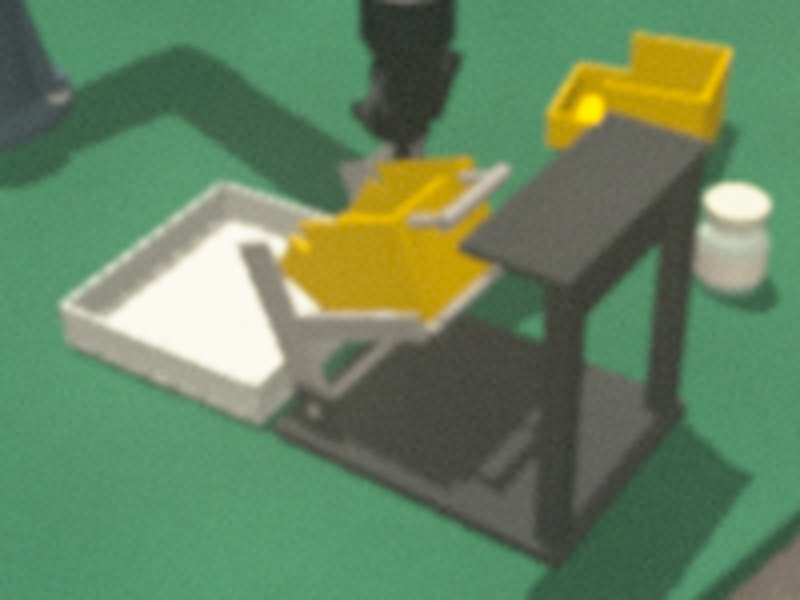

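The holder is leaning forward with the bin still at rest in it, and the bar is clear of the hood at crop pixel (460,200). I'll keep pushing to the stop while watching the force.

Request:
jog_arm(moves=[{"jaw": 0,"slide": [0.002,-0.004,0],"turn": [0,0,0]},{"jaw": 0,"slide": [0.002,-0.004,0],"turn": [0,0,0]},{"jaw": 0,"slide": [0.001,-0.002,0],"turn": [0,0,0]},{"jaw": 0,"slide": [0,-0.002,0],"turn": [0,0,0]}])

```text
time: 3.82
eef_pos: [0.5485, 0.1014, 0.1306]
tcp_rot: [0.444, 0.551, -0.443, 0.551]
contact_force: [5.4, 1.2, -4.3]
gripper_width: -0.0001
```

Request:
jog_arm(moves=[{"jaw": 0,"slide": [0,-0.001,0],"turn": [0,0,0]},{"jaw": 0,"slide": [0,-0.001,0],"turn": [0,0,0]}])

```text
time: 3.98
eef_pos: [0.5477, 0.1012, 0.1308]
tcp_rot: [0.444, 0.55, -0.442, 0.552]
contact_force: [8.9, 2.5, -6.8]
gripper_width: -0.0004
```

Request:
jog_arm(moves=[{"jaw": 0,"slide": [0,-0.002,0],"turn": [0,0,0]},{"jaw": 0,"slide": [0,-0.002,0],"turn": [0,0,0]},{"jaw": 0,"slide": [0,0,0],"turn": [0,0,0]}])

```text
time: 4.23
eef_pos: [0.5476, 0.1011, 0.1312]
tcp_rot: [0.447, 0.548, -0.44, 0.553]
contact_force: [12.5, 4.9, -10.5]
gripper_width: -0.0001
```

Run:
```python
from h import *
go([-.057,.115,.13],down([0,-1,0]))
```

```text
t 4.23 tcp st [-0.0584  0.1148  0.1312] F [ 12.5   4.9 -10.5] joints [-0.02  0.6   1.72  0.    0.81  1.33]
axes in station (cols)
 [[ 0.012  1.    -0.002]
 [-0.001 -0.002 -1.   ]
 [-1.     0.012  0.   ]]
turn deg [-0.13  0.03 -0.71]
slide tool [ 0.0012  0.0014 -0.0002]
slide after turn [ 0.0012  0.0014 -0.0002]
```

Request:
jog_arm(moves=[{"jaw": 0,"slide": [0,0.007,0],"turn": [0,0,0]},{"jaw": 0,"slide": [0,0.007,0],"turn": [0,0,0]},{"jaw": 0,"slide": [0,0.007,0],"turn": [0,0,0]},{"jaw": 0,"slide": [0,0.007,0],"turn": [0,0,0]},{"jaw": 0,"slide": [0,0.007,0],"turn": [0,0,0]},{"jaw": 0,"slide": [0,0,0],"turn": [0,0,0]},{"jaw": 0,"slide": [0,0,0],"turn": [0,0,0]},{"jaw": 0,"slide": [0,0,0],"turn": [0,0,0]}])

```text
time: 4.9
eef_pos: [0.576, 0.1077, 0.1312]
tcp_rot: [0.443, 0.551, -0.443, 0.551]
contact_force: [-0.0, -0.3, -0.2]
gripper_width: 0.0
```

Request:
jog_arm(moves=[{"jaw": 0,"slide": [-0.034,0,0],"turn": [0,0,0]},{"jaw": 0,"slide": [-0.034,0,0],"turn": [0,0,0]},{"jaw": 0,"slide": [-0.034,0,0],"turn": [0,0,0]},{"jaw": 0,"slide": [-0.034,0,0],"turn": [0,0,0]},{"jaw": 0,"slide": [-0.034,0,0],"turn": [0,0,0]}])

```text
time: 5.32
eef_pos: [0.5755, 0.1076, 0.3028]
tcp_rot: [0.443, 0.551, -0.444, 0.551]
contact_force: [0.0, 0.8, -0.7]
gripper_width: 0.0001
```

Run:
```python
from h import *
go([.095,.0,.30],down([0,-1,0]));p,d=shot('top','t1'); shot('scene','s2')
W=cloud('top',d)
a=cv2.resize(p[100:240,250:390],None,fx=4,fy=4,interpolation=cv2.INTER_CUBIC)[:,:,::-1]
cv2.imwrite('pics/t1c.png',a)
L=(W-O)@S
m=(abs(L[...,1])<.03)&(L[...,0]>.03)&(L[...,0]<.12)&(L[...,2]>.16)&(L[...,2]<.235)
q=L[m]; o=np.argsort(q[:,0]); print(q[o][:: max(1,len(q)//25)].round(3))
```

```text
t 5.32 tcp st [-0.0298  0.1152  0.3028] F [ 0.   0.8 -0.7] joints [-0.01  0.42  1.47 -0.    1.25  1.35]
axes in station (cols)
 [[-0.001  1.    -0.001]
 [ 0.    -0.001 -1.   ]
 [-1.    -0.001 -0.   ]]
turn deg [-0.03 -0.02  0.08]
slide tool [0.0026 0.1248 0.1151]
slide after turn [0.0028 0.1248 0.1152]
[[ 0.03  -0.022  0.205]
 [ 0.031 -0.006  0.207]
 [ 0.032  0.021  0.205]
 [ 0.034 -0.028  0.204]
 [ 0.036  0.009  0.201]
 [ 0.037 -0.021  0.195]
 [ 0.039  0.005  0.192]
 [ 0.041 -0.023  0.188]
 [ 0.042 -0.006  0.187]
 [ 0.044  0.01   0.185]
 [ 0.046  0.004  0.181]
 [ 0.047 -0.027  0.177]
 [ 0.049  0.011  0.173]
 [ 0.051  0.016  0.171]
 [ 0.053  0.022  0.168]
 [ 0.054  0.027  0.167]
 [ 0.056  0.009  0.162]
 [ 0.059  0.003  0.215]
 [ 0.06  -0.029  0.213]
 [ 0.061  0.003  0.22 ]
 [ 0.062 -0.016  0.219]
 [ 0.063  0.003  0.223]
 [ 0.064 -0.006  0.221]
 [ 0.065 -0.001  0.221]
 [ 0.066  0.012  0.219]
 [ 0.067 -0.015  0.22 ]
 [ 0.069 -0.02   0.22 ]
 [ 0.07   0.017  0.217]]
```

View pics/t1c.png

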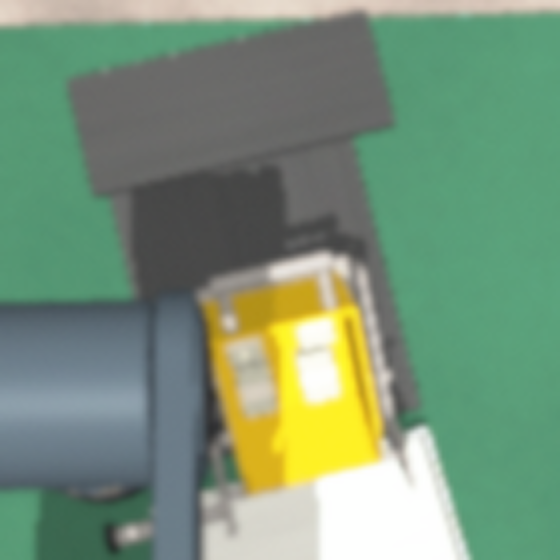

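The bar is at station x 0.065, z 0.214, exactly where the holder on its stop (0.5 rad) would put it. I'll go in behind it.

Request:
jog_arm(moves=[{"jaw": 0,"slide": [0,0.026,0.023],"turn": [0,0,0]},{"jaw": 0,"slide": [0,0.026,0.023],"turn": [0,0,0]},{"jaw": 0,"slide": [0,0.026,0.023],"turn": [0,0,0]},{"jaw": 0,"slide": [0,0.026,0.023],"turn": [0,0,0]},{"jaw": 0,"slide": [0,0.026,0.023],"turn": [0,0,0]},{"jaw": 0,"slide": [0,0,0],"turn": [0,0,0]}])

```text
time: 5.92
eef_pos: [0.7322, 0.0187, 0.2985]
tcp_rot: [0.444, 0.549, -0.444, 0.551]
contact_force: [-0.1, -0.1, 0.6]
gripper_width: 0.0003
```

Request:
jog_arm(moves=[{"jaw": 0,"slide": [0.03,0,0],"turn": [0,0,0]},{"jaw": 0,"slide": [0.03,0,0],"turn": [0,0,0]},{"jaw": 0,"slide": [0.03,0,0],"turn": [0,0,0]},{"jaw": 0,"slide": [0,0,0],"turn": [0,0,0]}])

```text
time: 6.25
eef_pos: [0.7224, 0.0238, 0.2025]
tcp_rot: [0.44, 0.556, -0.446, 0.546]
contact_force: [-1.1, 0.7, -1.1]
gripper_width: 0.0
```

Run:
```python
from h import *
go([.095,.0,.212],down([0,-1,0]))
l=np.array([-67.9,112.6]); r,a0=166.9,np.radians(37.3)
for b in np.arange(0,1.36,.15):
    a=a0+b; c=l+r*np.array([np.cos(a),np.sin(a)]); print(round(b,2),'bar',c.round(1),'finger x',(c[0]+17).round(1))
```

```text
t 6.25 tcp st [0.0957 0.0018 0.2025] F [-1.1  0.7 -1.1] joints [-0.12  0.72  1.19 -0.    1.25  1.23]
axes in station (cols)
 [[-0.016  1.    -0.001]
 [ 0.006 -0.001 -1.   ]
 [-1.    -0.016 -0.006]]
turn deg [-0.04 -0.33  0.93]
slide tool [-0.0095 -0.0009  0.0017]
slide after turn [-0.0095 -0.0007  0.0018]
0.0 bar [ 64.9 213.7] finger x 81.9
0.15 bar [ 48.3 232.4] finger x 65.3
0.3 bar [ 29.  248.5] finger x 46.0
0.45 bar [  7.7 261.4] finger x 24.7
0.6 bar [-15.4 271. ] finger x 1.6
0.75 bar [-39.7 277.1] finger x -22.7
0.9 bar [-64.6 279.5] finger x -47.6
1.05 bar [-89.6 278.1] finger x -72.6
1.2 bar [-114.1  273. ] finger x -97.1
1.35 bar [-137.5  264.3] finger x -120.5
```

Request:
jog_arm(moves=[{"jaw": 0,"slide": [-0.005,-0.008,0.0005],"turn": [0,0,0]},{"jaw": 0,"slide": [-0.008,-0.008,0],"turn": [0,0,0]},{"jaw": 0,"slide": [-0.008,-0.008,0],"turn": [0,0,0]},{"jaw": 0,"slide": [-0.008,-0.007,0],"turn": [0,0,0]},{"jaw": 0,"slide": [-0.005,-0.005,0],"turn": [0,0,0]},{"jaw": 0,"slide": [-0.005,-0.005,0],"turn": [0,0,0]},{"jaw": 0,"slide": [-0.005,-0.005,0],"turn": [0,0,0]},{"jaw": 0,"slide": [-0.005,-0.005,0],"turn": [0,0,0]}])

```text
time: 6.92
eef_pos: [0.6776, 0.0117, 0.2613]
tcp_rot: [0.443, 0.551, -0.443, 0.551]
contact_force: [0.8, 0.8, -0.3]
gripper_width: -0.0003
```

Run:
```python
from h import *
go([.025,.0,.268],down([0,-1,0])); shot('scene','s3')
p=cv2.imread('pics/s3.png')[140:290,220:420]; cv2.imwrite('pics/s3c.png',cv2.resize(p,None,fx=3,fy=3,interpolation=cv2.INTER_CUBIC))
```

```text
t 6.92 tcp st [ 0.0494 -0.0005  0.2613] F [ 0.8  0.8 -0.3] joints [-0.15  0.59  1.28 -0.    1.27  1.21]
axes in station (cols)
 [[-0.  1. -0.]
 [-0. -0. -1.]
 [-1. -0.  0.]]
turn deg [-0.03  0.01  0.01]
slide tool [-0.0067 -0.0244 -0.0004]
slide after turn [-0.0067 -0.0244 -0.0005]
```

View pics/s3c.png

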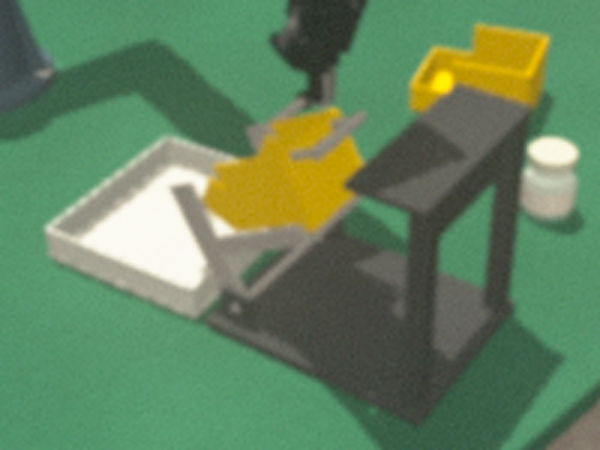

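The finger rose too early and passed over the bar, and the bin is still at rest. I'll go back behind the bar and approach lower.

Request:
jog_arm(moves=[{"jaw": 0,"slide": [-0.02,0,0],"turn": [0,0,0]},{"jaw": 0,"slide": [0,0.025,0],"turn": [0,0,0]},{"jaw": 0,"slide": [0,0.023,0],"turn": [0,0,0]},{"jaw": 0,"slide": [0,0,0],"turn": [0,0,0]},{"jaw": 0,"slide": [0.025,0,0],"turn": [0,0,0]},{"jaw": 0,"slide": [0.025,0,0],"turn": [0,0,0]},{"jaw": 0,"slide": [0.023,0,0],"turn": [0,0,0]},{"jaw": 0,"slide": [0,0,0],"turn": [0,0,0]}])

```text
time: 7.63
eef_pos: [0.7211, 0.0224, 0.2008]
tcp_rot: [0.441, 0.555, -0.446, 0.547]
contact_force: [-1.4, 0.2, -0.4]
gripper_width: -0.0003
```

Request:
jog_arm(moves=[{"jaw": 0,"slide": [0,0,0],"turn": [0,0,0]},{"jaw": 0,"slide": [0,-0.008,0],"turn": [0,0,0]},{"jaw": 0,"slide": [0,-0.008,0],"turn": [0,0,0]},{"jaw": 0,"slide": [-0.003,-0.004,0],"turn": [0,0,0]}])

```text
time: 7.97
eef_pos: [0.7072, 0.0177, 0.2129]
tcp_rot: [0.445, 0.549, -0.442, 0.553]
contact_force: [4.9, 0.7, 2.2]
gripper_width: 0.0001
```

Run:
```python
from h import *
go([.065,.0,.232],down([0,-1,0]))
```

```text
t 7.97 tcp st [ 0.0796 -0.001   0.2129] F [4.9 0.7 2.2] joints [-0.13  0.68  1.25  0.    1.21  1.22]
axes in station (cols)
 [[ 0.007  1.    -0.001]
 [-0.002 -0.001 -1.   ]
 [-1.     0.007  0.002]]
turn deg [-0.05  0.09 -0.4 ]
slide tool [-0.0192 -0.0144 -0.0009]
slide after turn [-0.0191 -0.0146 -0.001 ]
```

Request:
jog_arm(moves=[{"jaw": 0,"slide": [-0.003,-0.004,0],"turn": [0,0,0]},{"jaw": 0,"slide": [-0.003,-0.004,0],"turn": [0,0,0]},{"jaw": 0,"slide": [-0.004,-0.004,0],"turn": [0,0,0]},{"jaw": 0,"slide": [-0.004,-0.004,0],"turn": [0,0,0]},{"jaw": 0,"slide": [-0.004,-0.005,0],"turn": [0,0,0]},{"jaw": 0,"slide": [-0.004,-0.005,0],"turn": [0,0,0]}])

```text
time: 8.47
eef_pos: [0.6848, 0.0127, 0.2374]
tcp_rot: [0.447, 0.547, -0.44, 0.555]
contact_force: [7.3, 2.1, 5.7]
gripper_width: -0.0002
```

Run:
```python
from h import *
go([.025,.0,.260],down([0,-1,0])); shot('scene','s4')
p=cv2.imread('pics/s4.png')[140:290,220:420]; cv2.imwrite('pics/s4c.png',cv2.resize(p,None,fx=3,fy=3,interpolation=cv2.INTER_CUBIC))
```

```text
t 8.47 tcp st [ 0.0566 -0.0009  0.2374] F [7.3 2.1 5.7] joints [-0.15  0.62  1.29  0.    1.22  1.21]
axes in station (cols)
 [[ 0.015  1.    -0.001]
 [-0.003 -0.001 -1.   ]
 [-1.     0.015  0.003]]
turn deg [-0.05  0.15 -0.85]
slide tool [-0.0231 -0.0313 -0.0009]
slide after turn [-0.0226 -0.0316 -0.0009]
```

View pics/s4c.png

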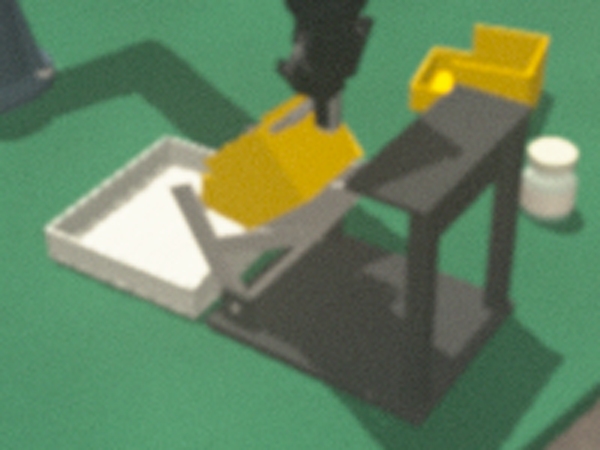

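The bin is tipping, with the bar at about crop (290,115) against the finger. I'll carry on along the arc.

Request:
jog_arm(moves=[{"jaw": 0,"slide": [-0.0055,-0.006,0],"turn": [0,0,0]},{"jaw": 0,"slide": [-0.0055,-0.006,0],"turn": [0,0,0]},{"jaw": 0,"slide": [-0.005,-0.006,0],"turn": [0,0,0]},{"jaw": 0,"slide": [-0.005,-0.006,0],"turn": [0,0,0]},{"jaw": 0,"slide": [-0.005,-0.006,0],"turn": [0,0,0]},{"jaw": 0,"slide": [-0.0035,-0.0075,0],"turn": [0,0,0]},{"jaw": 0,"slide": [-0.0035,-0.0075,0],"turn": [0,0,0]},{"jaw": 0,"slide": [-0.0035,-0.0075,0],"turn": [0,0,0]}])

```text
time: 9.18
eef_pos: [0.6278, 0.0006, 0.2689]
tcp_rot: [0.443, 0.551, -0.444, 0.551]
contact_force: [2.0, -0.0, 1.4]
gripper_width: 0.0004
```

Run:
```python
from h import *
go([-.048,.0,.284],down([0,-1,0]))
```

```text
t 9.18 tcp st [-0.0016 -0.0006  0.2689] F [ 2.  -0.   1.4] joints [-0.18  0.51  1.4  -0.    1.23  1.18]
axes in station (cols)
 [[-0.001  1.    -0.001]
 [-0.    -0.001 -1.   ]
 [-1.    -0.001  0.   ]]
turn deg [-0.03  0.    0.08]
slide tool [-0.015  -0.0464 -0.0005]
slide after turn [-0.0151 -0.0464 -0.0006]
```

Request:
jog_arm(moves=[{"jaw": 0,"slide": [-0.003,-0.0075,0],"turn": [0,0,0]},{"jaw": 0,"slide": [-0.003,-0.0075,0],"turn": [0,0,0]},{"jaw": 0,"slide": [-0.003,-0.0075,0],"turn": [0,0,0]},{"jaw": 0,"slide": [-0.002,-0.0075,0],"turn": [0,0,0]},{"jaw": 0,"slide": [-0.002,-0.0075,0],"turn": [0,0,0]},{"jaw": 0,"slide": [-0.002,-0.0075,0],"turn": [0,0,0]},{"jaw": 0,"slide": [0,0,0],"turn": [0,0,0]},{"jaw": 0,"slide": [0,0,0],"turn": [0,0,0]}])

```text
time: 9.85
eef_pos: [0.5846, -0.0087, 0.284]
tcp_rot: [0.443, 0.551, -0.443, 0.551]
contact_force: [0.4, -0.1, -0.4]
gripper_width: -0.0004
```

Run:
```python
from h import *
go([-.113,.0,.281],down([0,-1,0])); shot('scene','s5')
p=cv2.imread('pics/s5.png')[140:290,220:420]; cv2.imwrite('pics/s5c.png',cv2.resize(p,None,fx=3,fy=3,interpolation=cv2.INTER_CUBIC))
```

```text
t 9.85 tcp st [-0.0458 -0.0004  0.284 ] F [ 0.4 -0.1 -0.4] joints [-0.21  0.44  1.5   0.    1.21  1.15]
axes in station (cols)
 [[-0.     1.    -0.001]
 [ 0.    -0.001 -1.   ]
 [-1.    -0.    -0.   ]]
turn deg [-0.04 -0.01  0.02]
slide tool [ 0.003  -0.0672 -0.0003]
slide after turn [ 0.003  -0.0672 -0.0004]
```

View pics/s5c.png

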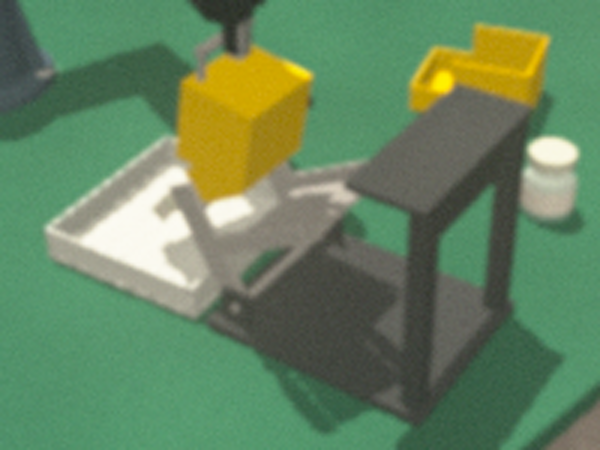

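The bin is at about 0.9 rad and cartons appear to be sliding out, near crop (165,205). I'll push on to about 1.3 so it stays up.

Request:
jog_arm(moves=[{"jaw": 0,"slide": [0,-0.0085,0],"turn": [0,0,0]},{"jaw": 0,"slide": [0,-0.0085,0],"turn": [0,0,0]},{"jaw": 0,"slide": [0,-0.0085,0],"turn": [0,0,0]},{"jaw": 0,"slide": [0,-0.0085,0],"turn": [0,0,0]},{"jaw": 0,"slide": [0.001,-0.0085,0],"turn": [0,0,0]},{"jaw": 0,"slide": [0.001,-0.0085,0],"turn": [0,0,0]},{"jaw": 0,"slide": [0.001,-0.0085,0],"turn": [0,0,0]},{"jaw": 0,"slide": [0.001,-0.008,0],"turn": [0,0,0]}])

```text
time: 10.57
eef_pos: [0.5181, -0.0233, 0.2797]
tcp_rot: [0.443, 0.551, -0.443, 0.551]
contact_force: [1.0, 0.1, -1.0]
gripper_width: -0.0002
```

Request:
jog_arm(moves=[{"jaw": 0,"slide": [0,0,0],"turn": [0,0,0]},{"jaw": 0,"slide": [0,0,0],"turn": [0,0,0]},{"jaw": 0,"slide": [0,0,0],"turn": [0,0,0]},{"jaw": 0,"slide": [0,0,0],"turn": [0,0,0]}])

```text
time: 10.9
eef_pos: [0.5198, -0.0232, 0.2799]
tcp_rot: [0.443, 0.551, -0.443, 0.551]
contact_force: [0.0, -0.1, 1.1]
gripper_width: -0.0002
```

Request:
jog_arm(moves=[{"jaw": 0,"slide": [-0.012,0.012,0],"turn": [0,0,0]},{"jaw": 0,"slide": [-0.025,0.005,0],"turn": [0,0,0]},{"jaw": 0,"slide": [-0.035,0,0],"turn": [0,0,0]},{"jaw": 0,"slide": [-0.035,0,0],"turn": [0,0,0]},{"jaw": 0,"slide": [0,0,0.035],"turn": [0,0,0]},{"jaw": 0,"slide": [0,0,0.035],"turn": [0,0,0]},{"jaw": 0,"slide": [0,0,0.035],"turn": [0,0,0]},{"jaw": 0,"slide": [0,0,0.035],"turn": [0,0,0]}])

```text
time: 11.57
eef_pos: [0.5665, -0.1574, 0.3873]
tcp_rot: [0.443, 0.551, -0.443, 0.552]
contact_force: [1.5, 0.4, -0.5]
gripper_width: 0.0004
```

Run:
```python
from h import *
go([-.113,.0,.281]); p,_=shot('scene','s6'); q,_=shot('top','t6')
f=lambda a:cv2.resize(a,(400,400),interpolation=cv2.INTER_CUBIC)[:,:,::-1]
cv2.imwrite('pics/c6.png',np.hstack([f(p[145:265,220:340]),f(q[160:300,250:390])]))
```

```text
t 11.57 tcp st [-0.0955 -0.1417  0.3873] F [ 1.5  0.4 -0.5] joints [-0.46  0.35  1.34  0.    1.45  0.89]
axes in station (cols)
 [[ 0.001  1.     0.001]
 [-0.001  0.001 -1.   ]
 [-1.     0.001  0.001]]
slide tool [ 0.1062 -0.0175 -0.1418]
```

View pics/c6.png

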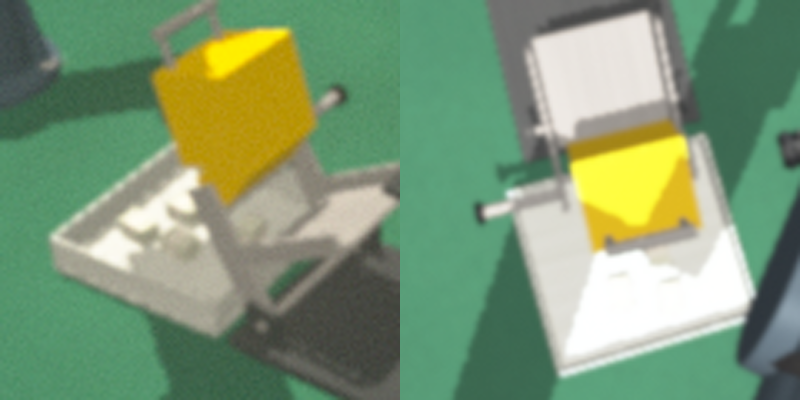

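The bin stands up on its own and the holder is forward. Three cartons are clear in the tray in the left panel, at (135,220), (180,205) and (180,240), with a possible fourth near (250,228). I'll check that with depth.

Run:
```python
from h import *
P=[]
for n,f in(('scene','s6'),('top','t6')):
    L=(cloud(n,np.load(f'pics/{f}.npz')['d'])-O)@S
    m=(L[...,2]>.016)&(L[...,2]<.034)&(L[...,0]>-.235)&(L[...,0]<-.05)&(abs(L[...,1])<.095)
    q=L[m]; P.append(q); print(n,len(q))
im=np.zeros((600,800,3),np.uint8)
for k,q in enumerate(P):
    for x,y,z in q: cv2.circle(im,(int(400-y*2500),int(-(x+.03)*2500)+20),4,((0,255,255),(255,120,0))[k],-1)
cv2.imwrite('pics/map.png',im)
# holder angle from the side grip in top view
L=(cloud('top',np.load('pics/t6.npz')['d'])-O)@S
m=(L[...,1]>.09)&(L[...,1]<.14)&(L[...,2]>.09)&(L[...,2]<.2)&(abs(L[...,0])<.12); print('grip',np.median(L[m],0).round(4))
for f in('t0','t6'):
    L=(cloud('top',np.load(f'pics/{f}.npz')['d'])-O)@S
    m=(abs(L[...,2]-.04)<.006)&(L[...,0]<-.06)&(L[...,0]>-.28)&(abs(L[...,1])<.15)
    q=L[m]; print(f,'tray rim x',np.percentile(q[:,0],1).round(3),'y',np.percentile(q[:,1],[2,98]).round(3))
```

```text
scene 246
top 274
grip [-0.0756  0.1156  0.1368]
t0 tray rim x -0.255 y [-0.102  0.122]
t6 tray rim x -0.256 y [-0.101  0.121]
```

View pics/map.png

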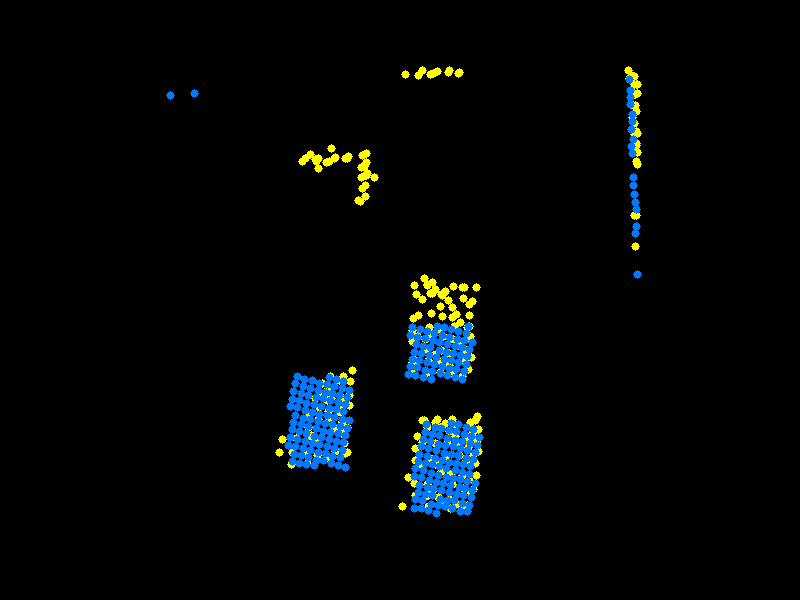

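Run:
```python
from h import *
L=(cloud('scene',np.load('pics/s6.npz')['d'])-O)@S
m=(L[...,2]>.008)&(L[...,2]<.11)&(L[...,0]>-.135)&(L[...,0]<-.05)&(L[...,1]>-.04)&(L[...,1]<.07)
v,u=np.nonzero(m); q=L[m]
print(u.min(),u.max(),v.min(),v.max(), np.histogram(q[:,2],np.arange(.008,.112,.008)))
k=q[:,2]<.06; print(np.c_[u,v,(q*1000).round()][k&(q[:,2]>.014)].astype(int)[::3])
p=np.load('pics/s6.npz')['p'][185:245,250:330]; cv2.imwrite('pics/s6z.png',cv2.resize(p,None,fx=8,fy=8,interpolation=cv2.INTER_CUBIC)[:,:,::-1])
```

```text
279 313 192 228 (array([10, 17, 20, 36,  6,  1,  1,  5,  5,  9,  8, 11]), array([0.008, 0.016, 0.024, 0.032, 0.04 , 0.048, 0.056, 0.064, 0.072,
       0.08 , 0.088, 0.096, 0.104]))
[[ 313  205  -52   67   56]
 [ 296  209 -100   35   39]
 [ 295  210  -99   30   39]
 [ 298  210  -89   33   41]
 [ 293  211 -101   21   39]
 [ 296  211  -92   25   40]
 [ 299  211  -85   32   39]
 [ 293  212  -97   16   40]
 [ 296  212  -88   21   41]
 [ 299  212  -86   34   33]
 [ 293  213  -97   16   36]
 [ 296  213  -86   18   39]
 [ 299  213  -85   32   30]
 [ 293  214  -95   13   35]
 [ 296  214  -86   17   36]
 [ 299  214  -81   27   31]
 [ 293  215  -93   10   33]
 [ 296  215  -84   15   33]
 [ 299  215  -87   34   21]
 [ 293  216  -96   14   25]
 [ 296  216  -83   13   31]
 [ 299  216  -87   33   17]
 [ 295  217  -89   14   24]
 [ 279  219 -135  -14   14]
 [ 301  224  -52   -2   21]
 [ 300  225  -52   -7   20]
 [ 297  226  -51  -24   27]
 [ 299  227  -51  -15   18]]
```

View pics/s6z.png

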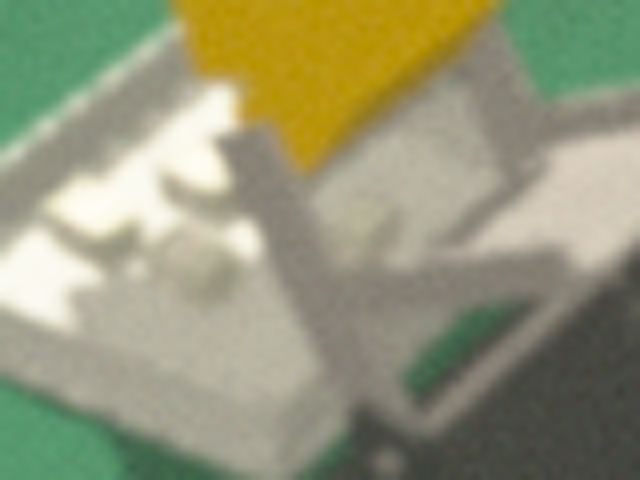

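Carton four stands on end in the tray, at station x -0.09, y 0.02, with its top 40 mm up. All four are inside, the tray hasn't moved and the holder is on its stop, so I'm handing in.

Run:
```python
from workcell import *
s=read_state(); print(s['time'],s['contact_force'],abs(s['dq']).max()); print(finish_job())
```

```text
11.6667 [ 0.25293103 -0.04232874 -0.87225751] 0.059772290948536165
the job is handed in; nothing more can be done
None
```

The job is done and handed in at 11.7 s of the 51 s allowed. I got no verdict back.

- **What I did:** I pushed the holder onto its stop from behind the side grip with the fingers shut, then backed off. Next I pushed the bin's back bar up and over to about 1.3 rad and drew the arm clear. The first try at the bar rose too early and slid over it without tipping the bin, so I went back in lower and it worked.
- **Cartons:** All four are inside the tray. Three lie flat and one stands on end, its top 40 mm above the bench.
- **Holder and bin:** The side grip measured at station x -76 mm, which matches the 0.5 rad stop. The bin stays up by itself.
- **Tray:** Its rim measured within about 1 mm of where it was at the start.
- **Arm:** It was clear of everything, with only about 1 N of sensor noise on the wrist.
- **Not measured:** I did not measure the stock bins or the jar again at the end. The arm never went near them at their height, and the yellow bin and jar looked unmoved in the pictures taken while tipping.

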